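# Index a tube four clicks and hold it for the check

### The job

A tube lies loaded in the indexing fixture. Swing the fixture's gate fully down over the tube, then take the lever by its upright post and advance it from its rest stop by exactly four clicks, never on to a fifth, so that the pusher moves the tube along under the gate; the lever springs back if released, so finish while still holding it in the fourth click. Leave the standing tube, tape roll, spare cap and spanner where they are.

Things in the scene. Friction and masses are not known exactly. Their poses are not given: they have to be found in the camera images.
- fixture: Fixed fixture: aluminium base plate 140 x 310 x 12 mm, two V rails carrying the lying tube, and at its +y end a grey housing 90 x 90 mm with its top at z = 68 mm. Origin on the table surface; x to the rear, y along the tube towards the housing, z up. Tube axis at x = 0, z = 48 mm. All but the raised gate and the lever's post is lower than 105 mm.
- gate (a joint): Hinge of the steel gate, a flat bar with a square window, 48 mm wide, 8 mm thick, 115 mm long from the hinge. 0 = fully down, level over the tube on its stop; grows as its front end lifts (rad, up to 1.3). Down, it points to the fixture's -x. Friction (0.13 N m) keeps it where it is left; 2 to 4 N down on its front part closes it.
- gate_hinge (a point): Middle of the gate's hinge line, which runs along the fixture's y axis; 78 mm above the table, at x = 52, y = -60 mm of the fixture's frame.
- gate_tab (a point): Point on the gate's upper face near its free front end, 100 mm from the hinge line, mid-width: press here. With the gate down it lies at x = -48, y = -60, z = 82 mm of the fixture's frame.
- lever (a joint): Lever hinge about the upright hub axis. 0 = rest stop; grows as it advances, counter-clockwise from above (rad, end stop 1.65). A spring pulls back, 6 N at the post at rest, 8 N at the 4th click; each click adds or takes up to 5 N. Clicks are felt but do not lock. After 0.25 to 0.55 rad (it varies) the plunger sits in notch 1; more notches every 0.2 rad (18 mm at the post), six in all.
- lever_hub (a point): Centre of the lever's hub top, on the upright axis it turns about; at x = 0, y = 85 mm of the fixture's frame, 104 mm above the table. At rest the lever points 2.5 rad counter-clockwise from the fixture's +x axis.
- lever_post (a point): Point on the axis of the black upright round post at the lever's end, 16 mm diameter, rising from 96 to 152 mm above the table; the point is 130 mm up, 90 mm from the hub axis. It travels in front of the housing towards the fixture's -y. The lever bar below is 16 mm wide, top 98 mm above the table. Nothing else within 60 mm rises above 105 mm once the gate is down.
- click_plate: Fixed steel disc, 112 mm diameter, on the housing under the lever, with seven upright pins (teeth, 7 mm) on a 50 mm radius; the gaps between them are the six notches for the lever's plunger. Origin on the table surface on the hub axis, z up; x points from the hub to notch 1; notch n lies 0.2 x (n-1) rad counter-clockwise from it. Its angle differs each time.
- tube_mid (a point): Centre of the white tube (45 mm diameter, 118 mm long) lying in the rails along the fixture's y axis, 48 mm above the table. The pusher's white pad moves 20 mm per rad of the lever and shoves the tube towards the fixture's -y. Not to be handled.
- standing_tube_mid (a point): Bystander: centre of a standing white tube, 45 mm diameter, 118 mm tall.
- tape_roll: Bystander: roll of packing tape lying flat, 102 mm diameter, 24 mm high; origin under its centre.
- spare_cap: Bystander: white tube cap, 46 mm diameter, 12 mm high; origin under its centre.
- spanner: Bystander: open-ended spanner lying flat, 165 mm long along its y axis, 29 mm wide, 6 mm thick; origin under its centre.
There are look-alikes about, which are no part of the job. Leave any brown or pink look-alike of the part that bears tube_mid alone.

How it is judged:
By the outcome, as a careful person would: the job done as asked, in the order asked, and still so for the second after the job is handed in, while the arm keeps its last pose, push and grip.
It also fails if it takes over 58 s, if anything falls off the work surface, if the arm or the gripper's body presses on something with over 40 N, if the wrist force passes 120 N, or if a joint passes its speed limit or range.

### The arm

A 6-joint arm with a two-finger parallel gripper is mounted at the origin on a cart in front of the work surface, level with it; the furniture and walls round the work are solid. World frame = base frame: x ahead of the robot, y to its left, z up, the work surface at z = 0. Lengths are in m, angles in rad, forces in N, time in s.
With the tool pointing down it reaches from about 0.275 to 0.775 m from the base axis. Payload 14.6 kg.
Tool frame: the origin (TCP) lies at the very end of the fingers, on their centre line; the grasp point (between the pads) lies 19 mm behind it; z points along the fingers, y is the line along which they close (so a half turn about z gives the same grasp; the last joint's range is limited). The gripper opens to 85 mm and grips with 20 to 120 N. Pads are 22 mm wide; open, the fingers measure 114 mm over their backs; the gripper's body (76 mm by 85 mm) begins 54 mm behind the grasp point. The pads swing forward as they close: fully open they stand 13 mm farther back than shut.
Start: joints at [-1.274, 0.263, -0.048, 1.259, 0, 1.415], TCP at [0.229, -0.472, 0.231] pointing down, gripper open.
Joint ranges: [-2.65, 2.65], [-0.89, 1.7], [-1.18, 1.37], [-2.13, 2.11], [-1.35, 1.29], [-3.14, 3.14]. Speed limits (rad/s): [1.89, 1.89, 2.57, 2.79, 3.14, 3.14].

### API

Orientations are given as a rotation vector (axis times angle).
In Python, from workcell import robot, capture, job_done, finder gives the robot as it stands.
- The arm moves only by the tool step_arm, never from a script. Its argument "targets" is a list of rows, each an object with "xyz": the shift along the tool's x, y, z in units of 100 mm (1.0 is 100 mm), a list of three; "rotation": the turn, a rotation vector about the tool's x, y, z in units of pi/4 rad (1.0 is pi/4 rad), a list of three. In form: [{"xyz": [tx, ty, tz], "rotation": [ax, ay, az]}, ...]. A call has 1 to 20 rows; each row shifts and turns the commanded pose from where the row before left it, along the tool's axes as they then stand; what a row does not reach is not made up. A row lasts 1/10 s, in which the tool goes at most 50 mm and 8.59 degrees, less where a joint would pass 70% of its speed; a pose out of reach is approached as far as the arm can. A call with a number of a shift or a turn outside -1 to 1 is refused whole. A call with a gripper value outside its range is refused whole. "grip" is the opening in per cent of the stroke, from 0 (shut) to 100 (fully open), set as the call begins (left out, the last holds). The fingers move at their own pace and stop on an object; "grip_force" is the grip in N (left out, the last holds). Time passes only in rows, so rows that do not move let the fingers close. It gives the time, the measured TCP pose, the force, the opening and the grip force at its end, in the units of the state.
- robot.get_state(): the state, without advancing time (a new reading comes with each control period).
- capture(name): name is "side" or "top" or "wrist"; returns a dict with "frame" (480x640x3 uint8, blue, green, red), "z_map" (480x640 float32, m along the optical axis (not along the pixel's ray), 0 where there is no reading), "intrinsics" (3x3 intrinsics, pixels), "origin" and "attitude" of the camera in the world. Camera axes: x right, y down, z forward; pixel columns grow to the right and rows downward; lengths in m; the calibration is good to about 2 mm. A picture is of the moment at which its call begins.
- job_done(): hands the job in; it is judged then, once.
Trained networks look in a picture, given as the dict that the camera call returned (one of the last four; its "shot" number tells which), for a name from the list of things; names that differ only in an ending like _2 or _b are one class to them, and where a whole thing is asked for, a point or a joint stands for the part that bears it (a point fixed in the world has none). Each returns a list of dicts, best first, with "conf" (0 to 1); they miss things now and then, are a little off and sometimes report something else, mostly with a low value. They report only what shows in the picture. A call takes as long as a camera call. They do not tell look-alikes from the thing itself.
- finder.masks_of(thing, picture): "pixels" (480x640 bool, what is visible of it).
- finder.tip_of(thing, picture): "location" ([x, y, z] in m, in the coordinates of the camera as it stood for that picture, good to about 4 mm: a listed point, or the origin of a listed thing).
The state is a dict: "t": time; "q": joint angles; "qvel": joint speeds; "tau": joint torques, N m; "ee_pos": TCP position; "eef_rot": TCP orientation; "contact_force": force on the tool from outside, world axes, zero at the start; "torque": the same for the moment, N m; "gripper_width": finger opening in m; "grasp_force": force on a finger pad.
Only numpy, scipy, OpenCV 4.12 (cv2) and the standard library are available. Lean on these libraries where they do the work, as an engineer would, in place of code of your own. Each camera call takes 0.05 s, during which the arm holds its last target. There are 200 camera calls.

## Working session

There is one attempt and no reset: what is moved stays moved. The work goes in short steps, Python scripts to look and compute and a tool call to move; the robot and the scene stay as the last step left them, time stands still between calls to the robot, and variables do not carry over. Pictures are saved under pics/ and viewed, at most 10 in all, crops included, and the job is handed in when it is done.

Besides the shell and the picture viewer there is one more tool, called after ">>>" as name(argument=value, ...), one argument or row to a line, values as JSON. step_arm: Moves the arm, as the interface text tells. Its arguments: {"type":"object","properties":{"targets":{"type":"array","items":{"type":"object","properties":{"xyz":{"type":"array","items":{"type":"number","minimum":-1,"maximum":1}},"rotation":{"type":"array","items":{"type":"number","minimum":-1,"maximum":1}}}}},"grip":{"type":"number"},"grip_force":{"type":"number"}},"required":["targets"]}

```bash
mkdir -p pics; cat > h.py <<'E'
import numpy as np, cv2
from scipy.spatial.transform import Rotation as R
from workcell import robot, capture, job_done, finder
def att(p):
    a=np.array(p["attitude"],float)
    return a if a.shape==(3,3) else (R.from_rotvec(a).as_matrix() if a.size==3 else R.from_quat(a).as_matrix())
def W(p,l): return att(p)@np.array(l)+np.array(p["origin"])
E
python3 - <<'E'
from h import *
for n in ("top","side"):
    p=capture(n); cv2.imwrite(f"pics/{n}1.png",p["frame"]); print(n,p["origin"],p["attitude"])
    for th in ["fixture","gate_hinge","gate_tab","lever_hub","lever_post","click_plate","tube_mid","standing_tube_mid","tape_roll","spare_cap","spanner"]:
        for r in finder.tip_of(th,p)[:3]:
            print(th,round(r["conf"],2),W(p,r["location"]).round(4), [k for k in r if k not in("conf","location")])
s=robot.get_state(); print(s)
E
```

```text
top [0.45521803 0.01143362 1.6808835 ] [-2.18090696  2.1828667  -0.07573249]
fixture 0.67 [0.5742 0.0085 0.0016] []
gate_hinge 0.55 [ 0.6238 -0.0531  0.078 ] []
gate_tab 0.84 [ 0.5588 -0.0509  0.1589] []
lever_hub 0.57 [0.5765 0.0958 0.1039] []
lever_post 0.54 [0.5044 0.1466 0.1301] []
click_plate 0.69 [ 5.751e-01  9.010e-02 -2.000e-04] []
tube_mid 0.63 [0.4655 0.2527 0.0245] []
tube_mid 0.62 [0.665  0.5122 0.0218] []
tube_mid 0.52 [ 0.5764 -0.0507  0.0502] []
standing_tube_mid 0.75 [ 0.5303 -0.3894  0.0615] []
tape_roll 0.6 [ 0.5028  0.4771 -0.0011] []
spare_cap 0.65 [ 0.4214 -0.3257  0.0025] []
spanner 0.43 [ 0.4254 -0.537  -0.0028] []
side [ 0.62062311 -1.38336912  1.04644376] [-2.16528922 -0.04563928  0.02656648]
fixture 0.79 [ 0.5718  0.0046 -0.0025] []
gate_hinge 0.68 [ 0.6212 -0.0536  0.0768] []
gate_tab 0.48 [ 0.5598 -0.0499  0.1561] []
lever_hub 0.76 [0.573  0.0957 0.1027] []
lever_post 0.54 [0.5009 0.1506 0.1285] []
click_plate 0.72 [0.5739 0.0903 0.0009] []
tube_mid 0.86 [ 0.573  -0.0516  0.0484] []
tube_mid 0.59 [0.6616 0.5106 0.0245] []
tube_mid 0.55 [ 0.5716  0.0932 -0.
[... 224 characters left out ...]
0006] []
{'t': 1.2, 'q': array([-1.27426315e+00,  2.63097601e-01, -4.83389960e-02,  1.25936609e+00,
       -2.22947369e-05,  1.41549862e+00]), 'qvel': array([-2.12246178e-03, -4.84154659e-04, -1.41055133e-03, -2.13995082e-05,
        1.02734587e-03,  6.92452358e-04]), 'tau': array([-4.52260429e-03, -6.37440348e+01,  3.84773219e+01,  1.12805803e-03,
       -7.36443099e-05,  4.22567734e-05]), 'ee_pos': array([ 0.22921184, -0.4723178 ,  0.2312652 ]), 'eef_rot': array([-3.06175843e+00, -7.03711404e-01,  3.56380231e-05]), 'contact_force': array([0.23487396, 0.24592575, 0.22087916]), 'torque': array([-0.00691457, -0.02017273,  0.00779718]), 'grasp_force': 0.0, 'gripper_width': 0.08531187569334239}
```

```bash
python3 - <<'E'
import cv2
a=cv2.imread("pics/top1.png");cv2.imwrite("pics/top1c.png",cv2.resize(a[130:350,200:440],None,fx=2.5,fy=2.5,interpolation=2))
E
```

```text
(no output)
```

View pics/top1.png

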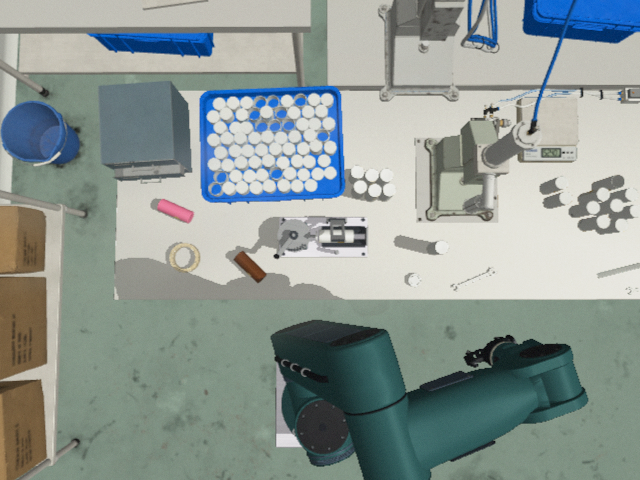

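View pics/side1.png

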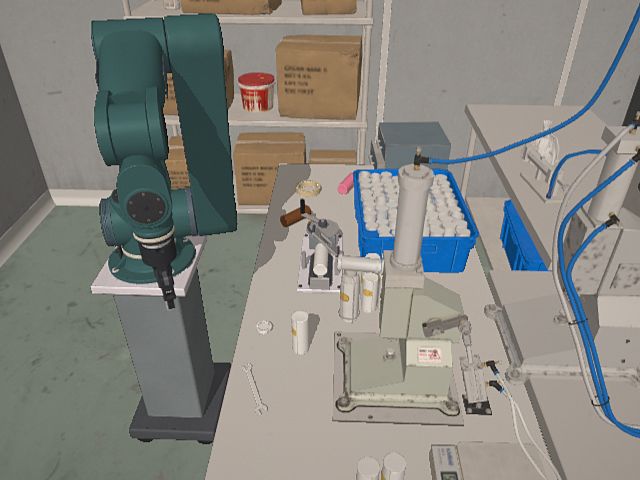

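>>> step_arm(
  targets=[
    {"xyz":[0.324,-0.176,-0.05]},
    {"xyz":[0.324,-0.176,-0.05]},
    {"xyz":[0.324,-0.176,-0.05]},
    {"xyz":[0.324,-0.176,-0.05]},
    {"xyz":[0.324,-0.176,-0.05]},
    {"xyz":[0.324,-0.176,-0.05]},
    {"xyz":[0.324,-0.176,-0.05]},
    {"xyz":[0.324,-0.176,-0.05]},
    {"xyz":[0.324,-0.176,-0.05]},
    {"xyz":[0.324,-0.176,-0.05]},
    {"xyz":[0.324,-0.176,-0.05]},
    {"xyz":[0.324,-0.176,-0.05]},
    {"xyz":[0.324,-0.176,-0.05]},
    {"xyz":[0.324,-0.176,-0.05]},
  ],
  grip=0,
)

```text
$.targets[0]: bad value
```

>>> step_arm(
  targets=[
    {"rotation":[0,0,-0.185]},
    {"rotation":[0,0,-0.185]},
    {"rotation":[0,0,-0.185]},
    {"rotation":[0,0,-0.185]},
    {"rotation":[0,0,-0.185]},
    {"rotation":[0,0,-0.185]},
    {"rotation":[0,0,-0.185]},
    {"rotation":[0,0,-0.185]},
    {"rotation":[0,0,-0.185]},
    {"rotation":[0,0,-0.185]},
    {"rotation":[0,0,-0.185]},
    {"rotation":[0,0,-0.185]},
    {"rotation":[0,0,-0.185]},
    {"rotation":[0,0,-0.185]},
    {"xyz":[0,0,0]},
  ],
)

```text
$.targets[0]: bad value
```

```bash
cat >> h.py <<'E'
def tool(s=None):
    s=s or robot.get_state(); M=R.from_rotvec(s["eef_rot"]).as_matrix()
    return np.array(s["ee_pos"]),M,np.arctan2(M[1,0],M[0,0])
E
python3 - <<'E'
from h import *
p=capture("wrist"); cv2.imwrite("pics/w1.png",p["frame"]); np.save("w1z.npy",p["z_map"]); print(p["origin"],att(p),p["intrinsics"])
for th in ["gate_hinge","gate_tab","lever_hub","lever_post","click_plate","fixture","tube_mid"]:
        for r in finder.tip_of(th,p)[:2]: print(th,round(r["conf"],2),W(p,r["location"]).round(4))
print(tool())
E
```

```text
[ 0.2939886  -0.44155292  0.37445052] [[ 4.36065907e-01 -8.64290881e-01 -2.50694630e-01]
 [-8.99914732e-01 -4.18801838e-01 -1.21484550e-01]
 [ 6.61714496e-06  2.78579062e-01 -9.60413300e-01]] [[399.25206199   0.         316.84934075]
 [  0.         399.25206199 239.13045633]
 [  0.           0.           1.        ]]
(array([ 0.2292111 , -0.47232449,  0.23128593]), array([[ 8.99666759e-01,  4.36577282e-01,  3.19465934e-06],
       [ 4.36577282e-01, -8.99666759e-01,  1.31447143e-05],
       [ 8.61281248e-06, -1.04311469e-05, -1.00000000e+00]]), np.float64(0.4517907169315708))
```

View pics/w1.png

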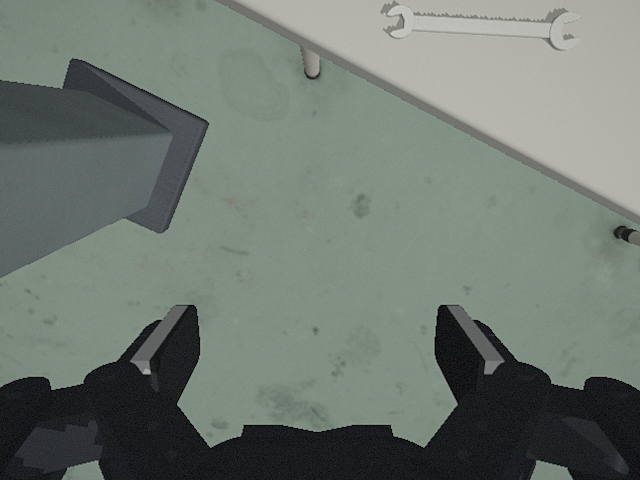

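>>> step_arm(
  targets=[
    {"xyz":[0.324,-0.176,-0.05],"rotation":[0,0,0]},
    {"xyz":[0.324,-0.176,-0.05],"rotation":[0,0,0]},
    {"xyz":[0.324,-0.176,-0.05],"rotation":[0,0,0]},
    {"xyz":[0.324,-0.176,-0.05],"rotation":[0,0,0]},
    {"xyz":[0.324,-0.176,-0.05],"rotation":[0,0,0]},
    {"xyz":[0.324,-0.176,-0.05],"rotation":[0,0,0]},
    {"xyz":[0.324,-0.176,-0.05],"rotation":[0,0,0]},
    {"xyz":[0.324,-0.176,-0.05],"rotation":[0,0,0]},
    {"xyz":[0.324,-0.176,-0.05],"rotation":[0,0,0]},
    {"xyz":[0.324,-0.176,-0.05],"rotation":[0,0,0]},
    {"xyz":[0.324,-0.176,-0.05],"rotation":[0,0,0]},
    {"xyz":[0.324,-0.176,-0.05],"rotation":[0,0,0]},
    {"xyz":[0.324,-0.176,-0.05],"rotation":[0,0,0]},
    {"xyz":[0.324,-0.176,-0.05],"rotation":[0,0,0]},
  ],
  grip=0,
)

```text
t: 3.0
ee_pos: [0.5304, -0.0511, 0.3016]
eef_rot: [3.062, 0.704, 0.0]
contact_force: [1.4, -0.8, 1.4]
gripper_width: -0.0002
grasp_force: 0.0
```

>>> step_arm(
  targets=[
    {"xyz":[0,0,0],"rotation":[0,0,-0.185]},
    {"xyz":[0,0,0],"rotation":[0,0,-0.185]},
    {"xyz":[0,0,0],"rotation":[0,0,-0.185]},
    {"xyz":[0,0,0],"rotation":[0,0,-0.185]},
    {"xyz":[0,0,0],"rotation":[0,0,-0.185]},
    {"xyz":[0,0,0],"rotation":[0,0,-0.185]},
    {"xyz":[0,0,0],"rotation":[0,0,-0.185]},
    {"xyz":[0,0,0],"rotation":[0,0,-0.185]},
    {"xyz":[0,0,0],"rotation":[0,0,-0.185]},
    {"xyz":[0,0,0],"rotation":[0,0,-0.185]},
    {"xyz":[0,0,0],"rotation":[0,0,-0.185]},
    {"xyz":[0,0,0],"rotation":[0,0,-0.185]},
    {"xyz":[0,0,0],"rotation":[0,0,-0.185]},
    {"xyz":[0,0,0],"rotation":[0,0,-0.185]},
    {"xyz":[0,0,0],"rotation":[0,0,0]},
  ],
)

```text
t: 4.5
ee_pos: [0.5297, -0.0526, 0.3013]
eef_rot: [-1.008, -2.976, -0.0]
contact_force: [-0.1, -0.0, -0.7]
gripper_width: -0.0
grasp_force: 0.0
```

```bash
python3 - <<'E'
from h import *
p=capture("wrist"); cv2.imwrite("pics/w2.png",p["frame"]); np.savez("w2.npz",z=p["z_map"],K=p["intrinsics"],o=p["origin"],A=att(p))
for th in ["gate_hinge","gate_tab","lever_hub","lever_post","click_plate","fixture","tube_mid"]:
        for r in finder.tip_of(th,p)[:2]: print(th,round(r["conf"],2),W(p,r["location"]).round(4))
print(tool(),robot.get_state()["t"])
E
```

```text
gate_hinge 0.71 [ 0.6255 -0.0469  0.0787]
gate_tab 0.87 [ 0.5613 -0.0523  0.1539]
lever_hub 0.73 [0.5713 0.0956 0.1035]
lever_post 0.6 [0.5033 0.1473 0.1305]
click_plate 0.76 [5.737e-01 9.470e-02 4.000e-04]
fixture 0.68 [0.5751 0.0149 0.003 ]
tube_mid 0.93 [ 0.575  -0.0527  0.0533]
(array([ 0.52973158, -0.05261294,  0.3012722 ]), array([[-7.91935687e-01,  6.10604510e-01,  2.39085059e-05],
       [ 6.10604510e-01,  7.91935687e-01, -7.87225835e-06],
       [-2.37408355e-05,  8.36431918e-06, -1.00000000e+00]]), np.float64(2.4847689548723935)) 4.9
```

View pics/w2.png

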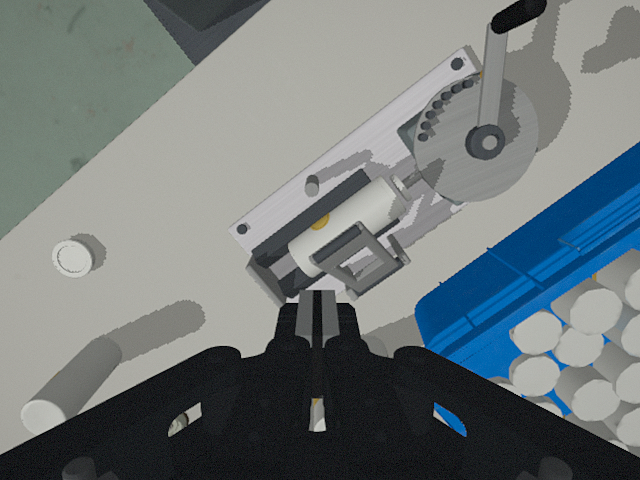

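```bash
python3 - <<'E'
from h import *
d=np.load("w2.npz"); z,K,o,A=d["z"],d["K"],d["o"],d["A"]
def px(u,v,h=None):
    r=A@np.linalg.inv(K)@[u,v,1]; return o+r*(z[int(v),int(u)] if h is None else (h-o[2])/r[2])
for n,u,v in [("screwA",243,229),("screwB",457,63),("plate",510,180),("hub",486,143),("bar",492,80),("gatefree",325,266),("gfree2",362,226),("ghinge",370,290),("gh2",405,262)]: print(n,px(u,v).round(4))
a=px(243,229,.012);b=px(457,63,.012); print("yaw",np.arctan2(-(b-a)[0],(b-a)[1]), np.linalg.norm(b-a))
f=cv2.imread("pics/w2.png"); cv2.imwrite("pics/w2c.png",cv2.resize(f[60:160,390:540],None,fx=5,fy=5,interpolation=2))
E
```

```text
screwA [ 0.5144 -0.1431  0.0166]
screwB [0.5136 0.1347 0.0179]
plate [0.6232 0.1012 0.0754]
hub [0.5722 0.0917 0.1057]
bar [0.5342 0.1232 0.0986]
gatefree [ 0.5622 -0.0689  0.1554]
gfree2 [ 0.5509 -0.0271  0.1655]
ghinge [ 6.668e-01 -7.610e-02  5.000e-04]
gh2 [ 0.6287 -0.0204  0.0807]
yaw 0.002414941606307856 0.2812420287930491
```

View pics/w2c.png

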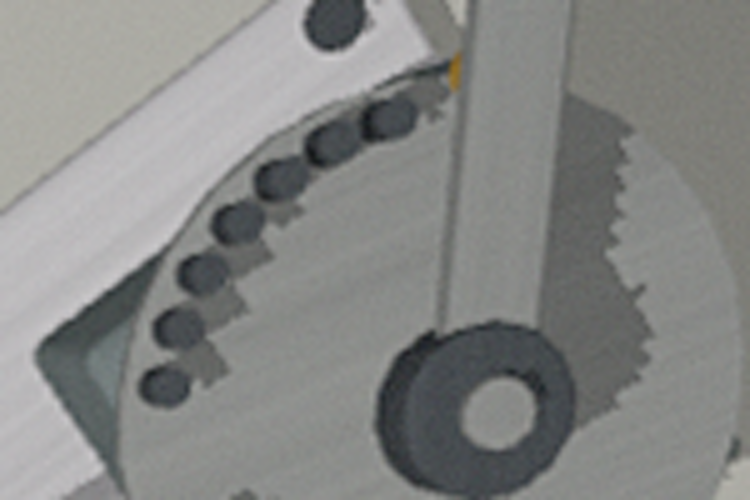

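```bash
python3 - <<'E'
from h import *
from scipy.optimize import least_squares
d=np.load("w2.npz"); z,K,o,A=d["z"],d["K"],d["o"],d["A"]
def px(u,v,h):
    r=A@np.linalg.inv(K)@[u,v,1]; return o+r*(h-o[2])/r[2]
pins=[(390,117),(333,143),(280,179),(238,220),(202,271),(178,327),(164,384)]
hub=px(390+500/5,60+412/5,.104); print("hub",hub)
bar=[px(390+x/5,60+y/5,.098)[:2] for x,y in [(470,20),(571,20),(445,300),(545,300)]]
v=(bar[0]+bar[1]-bar[2]-bar[3]); print("lever ang",np.arctan2(v[1],v[0])%6.283,"width",[np.linalg.norm(bar[0]-bar[1]),np.linalg.norm(bar[2]-bar[3])])
for h in (.076,.08,.084,.088):
    P=np.array([px(390+x/5,60+y/5,h)[:2] for x,y in pins])
    f=lambda q:(np.c_[q[0]+.05*np.cos(q[2]+.2*(np.arange(7)-.5)*1),q[1]+.05*np.sin(q[2]+.2*(np.arange(7)-.5))]-P).ravel()
    # pin k=0 lies half a pitch before notch 1
    s=least_squares(f,[.574,.094,2.9]); a=P-hub[:2]
    print(h,s.x.round(4),"rms",np.sqrt((s.fun**2).mean()).round(5),"pin ang about hub",(np.arctan2(a[:,1],a[:,0])%6.283).round(3),np.hypot(*a.T).round(4))
E
```

```text
hub [0.5742637  0.09507465 0.104     ]
lever ang 2.5135190935188856 width [np.float64(0.01619949919353113), np.float64(0.016642750469166516)]
0.076 [0.5749 0.096  2.8848] rms 0.0002 pin ang about hub [2.754 2.962 3.174 3.368 3.575 3.782 3.985] [0.05   0.0495 0.0493 0.0493 0.0493 0.049  0.049 ]
0.08 [0.5743 0.0949 2.8848] rms 0.00015 pin ang about hub [2.784 2.988 3.196 3.385 3.587 3.787 3.984] [0.0501 0.0499 0.0499 0.0501 0.0502 0.05   0.0501]
0.084 [0.5736 0.0939 2.8848] rms 0.00022 pin ang about hub [2.813 3.014 3.217 3.402 3.598 3.792 3.983] [0.0502 0.0502 0.0506 0.0509 0.0511 0.051  0.0511]
0.088 [0.573  0.0929 2.8848] rms 0.00035 pin ang about hub [2.842 3.04  3.238 3.418 3.608 3.797 3.982] [0.0503 0.0507 0.0512 0.0517 0.0521 0.0521 0.0521]
```

>>> step_arm(
  targets=[
    {"xyz":[-0.078,0.068,0.29],"rotation":[0,0,0]},
    {"xyz":[-0.078,0.068,0.29],"rotation":[0,0,0]},
    {"xyz":[-0.078,0.068,0.29],"rotation":[0,0,0]},
    {"xyz":[-0.078,0.068,0.29],"rotation":[0,0,0]},
    {"xyz":[0,0,0.103],"rotation":[0,0,0]},
    {"xyz":[0,0,0.103],"rotation":[0,0,0]},
    {"xyz":[0,0,0.103],"rotation":[0,0,0]},
    {"xyz":[0.069,-0.053,0.08],"rotation":[0,0,0]},
    {"xyz":[0.069,-0.053,0.08],"rotation":[0,0,0]},
    {"xyz":[0.048,-0.037,0.087],"rotation":[0,0,0]},
    {"xyz":[0.048,-0.037,0.087],"rotation":[0,0,0]},
    {"xyz":[0.035,-0.027,0.094],"rotation":[0,0,0]},
    {"xyz":[0.035,-0.027,0.094],"rotation":[0,0,0]},
    {"xyz":[0.015,-0.012,0.074],"rotation":[0,0,0]},
    {"xyz":[0.015,-0.012,0.074],"rotation":[0,0,0]},
    {"xyz":[0,0,0],"rotation":[0,0,0]},
  ],
)

```text
t: 6.5
ee_pos: [0.5282, -0.0501, 0.0864]
eef_rot: [-1.011, -2.973, 0.0]
contact_force: [-0.3, -0.1, -0.2]
gripper_width: -0.0001
grasp_force: 0.0
```

>>> step_arm(
  targets=[
    {"xyz":[0,0,0.03],"rotation":[0,0,0]},
    {"xyz":[0,0,0.02],"rotation":[0,0,0]},
    {"xyz":[0,0,0],"rotation":[0,0,0]},
  ],
)

```text
t: 6.8
ee_pos: [0.5289, -0.0502, 0.0823]
eef_rot: [-1.011, -2.974, 0.0]
contact_force: [-0.6, -0.3, -0.2]
gripper_width: 0.0004
grasp_force: 0.0
```

```bash
python3 - <<'E'
from h import *
p=capture("wrist"); 
for r in finder.tip_of("gate_tab",p)[:2]: print(round(r["conf"],2),W(p,r["location"]).round(4))
q=capture("side")
for r in finder.tip_of("gate_tab",q)[:2]: print(round(r["conf"],2),W(q,r["location"]).round(4))
cv2.imwrite("pics/w3.png",np.hstack([cv2.resize(p["frame"],(400,300)),cv2.resize(q["frame"][180:330,240:440],(400,300),interpolation=2)]))
E
```

```text
0.92 [ 0.5274 -0.0524  0.0828]
0.82 [ 0.5278 -0.0488  0.08  ]
```

View pics/w3.png

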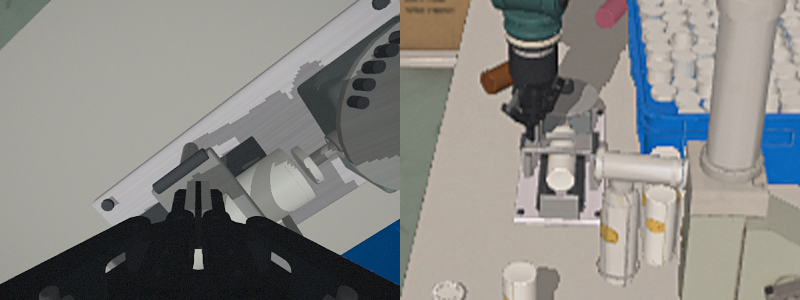

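>>> step_arm(
  targets=[
    {"xyz":[0,0,0.02],"rotation":[0,0,0]},
    {"xyz":[0,0,0],"rotation":[0,0,0]},
  ],
)

```text
t: 7.2
ee_pos: [0.5291, -0.0502, 0.0816]
eef_rot: [1.011, 2.973, 0.0]
contact_force: [-6.1, 1.0, 20.1]
gripper_width: 0.0001
grasp_force: 10.0
```

>>> step_arm(
  targets=[
    {"xyz":[0,0,-0.32],"rotation":[0,0,0]},
    {"xyz":[0,0,-0.32],"rotation":[0,0,0]},
    {"xyz":[0,0,-0.32],"rotation":[0,0,0]},
    {"xyz":[0,0,-0.32],"rotation":[0,0,0]},
    {"xyz":[0.285,0.281,0],"rotation":[0,0,0]},
    {"xyz":[0.285,0.281,0],"rotation":[0,0,0]},
    {"xyz":[0.285,0.281,0],"rotation":[0,0,0]},
    {"xyz":[0.285,0.281,0],"rotation":[0,0,0]},
    {"xyz":[0.285,0.281,0],"rotation":[0,0,0]},
    {"xyz":[0,0,0],"rotation":[0,0,-0.027]},
    {"xyz":[0,0,0],"rotation":[0,0,0]},
    {"xyz":[0,0,0],"rotation":[0,0,0]},
  ],
  grip=60,
)

```text
t: 8.4
ee_pos: [0.5017, 0.1474, 0.2083]
eef_rot: [0.981, 2.984, -0.0]
contact_force: [0.7, -1.0, -0.9]
gripper_width: 0.0511
grasp_force: 0.0
```

```bash
python3 - <<'E'
from h import *
p=capture("wrist"); cv2.imwrite("pics/w4.png",p["frame"])
for th in ["lever_post","lever_hub","gate_tab"]:
  for r in finder.tip_of(th,p)[:2]: print(th,round(r["conf"],2),W(p,r["location"]).round(4))
q=capture("side")
for r in finder.tip_of("gate_tab",q)[:1]: print(round(r["conf"],2),W(q,r["location"]).round(4))
s=robot.get_state();print(tool(s),s["q"],s["contact_force"],s["gripper_width"])
E
```

```text
lever_post 0.62 [0.5035 0.1448 0.1306]
lever_hub 0.75 [0.5733 0.0965 0.1062]
0.78 [ 0.5248 -0.0475  0.0822]
(array([0.50169296, 0.14750242, 0.2083973 ]), array([[-8.04759884e-01,  5.93600478e-01,  3.82105047e-05],
       [ 5.93600478e-01,  8.04759885e-01, -1.72349183e-06],
       [-3.17733469e-05,  2.12947767e-05, -9.99999999e-01]]), np.float64(2.506067177721039)) [ 1.30044797e-01  2.67570631e-01 -1.04607265e-01  1.19858077e+00
 -6.66402209e-06  7.65570272e-01] [0.06758524 0.04193885 0.10268935] 0.05135141944301069
```

View pics/w4.png

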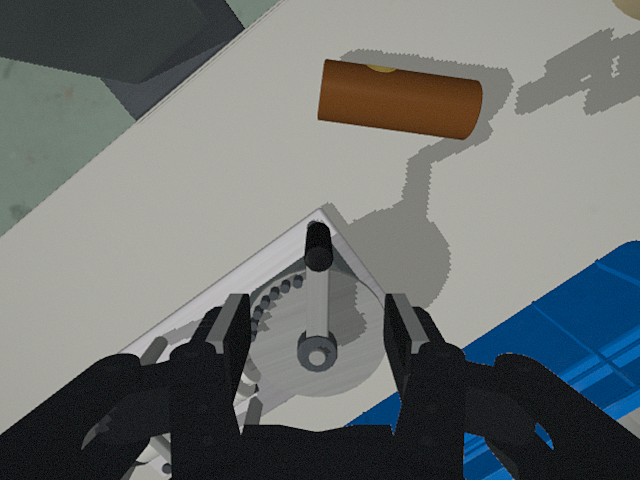

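>>> step_arm(
  targets=[
    {"xyz":[0,0,0.32],"rotation":[0,0,0]},
    {"xyz":[0,0,0.32],"rotation":[0,0,0]},
    {"xyz":[0,0,0.31],"rotation":[0,0,0]},
    {"xyz":[0,0,0],"rotation":[0,0,0]},
  ],
)

```text
t: 9.1
ee_pos: [0.4995, 0.1475, 0.1105]
eef_rot: [-0.979, -2.98, 0.004]
contact_force: [-0.3, 0.1, -0.2]
gripper_width: 0.0511
grasp_force: 0.0
```

>>> step_arm(
  targets=[
    {"xyz":[0,0,0],"rotation":[0,0,0]},
    {"xyz":[0,0,0],"rotation":[0,0,0]},
    {"xyz":[0,0,0],"rotation":[0,0,0]},
    {"xyz":[0,0,0],"rotation":[0,0,0]},
    {"xyz":[0,0,0],"rotation":[0,0,0]},
    {"xyz":[0,0,0],"rotation":[0,0,0]},
  ],
  grip=0,
  grip_force=70,
)

```text
t: 9.7
ee_pos: [0.5024, 0.148, 0.1151]
eef_rot: [0.979, 2.982, 0.001]
contact_force: [-1.4, -2.1, 7.9]
gripper_width: 0.0142
grasp_force: 68.0
```

```bash
python3 - <<'E'
from h import *
s=robot.get_state();P,M,y=tool(s);print(P,y,s["contact_force"],s["gripper_width"],s["t"])
v=P[:2]-[.5743,.095];print(np.hypot(*v),np.arctan2(v[1],v[0]))
# arc plan: chord rows rotating with the lever to world angle 3.485
C=np.array([.5743,.095]);a0=np.arctan2(v[1],v[0]);n=16;da=(3.485-a0)/n
p0=P[:2];yw=y
for k in range(n):
    p1=C+.09*np.array([np.cos(a0+da*(k+1)),np.sin(a0+da*(k+1))])
    d=p1-p0; c,sn=np.cos(yw),np.sin(yw)
    if k in(0,1,8,15): print(k,(d@[c,sn]*10).round(4),(d@[sn,-c]*10).round(4),(-da/(np.pi/4)).round(4))
    p0=p1;yw+=da
E
```

```text
[0.5023962  0.14799305 0.1151224 ] 2.5070982502482178 [-1.44524607 -2.11791321  7.90440326] 0.014188373132774192 9.7
0.0893220044074874 2.5064640294662217
0 0.0051 -0.055 -0.0779
1 -0.0016 -0.055 -0.0779
8 -0.0016 -0.055 -0.0779
15 -0.0016 -0.055 -0.0779
```

>>> step_arm(
  targets=[
    {"xyz":[0.0,-0.055,0],"rotation":[0,0,-0.078]},
    {"xyz":[-0.002,-0.055,0],"rotation":[0,0,-0.078]},
    {"xyz":[-0.002,-0.055,0],"rotation":[0,0,-0.078]},
    {"xyz":[-0.002,-0.055,0],"rotation":[0,0,-0.078]},
    {"xyz":[-0.002,-0.055,0],"rotation":[0,0,-0.078]},
    {"xyz":[-0.002,-0.055,0],"rotation":[0,0,-0.078]},
    {"xyz":[-0.002,-0.055,0],"rotation":[0,0,-0.078]},
    {"xyz":[-0.002,-0.055,0],"rotation":[0,0,-0.078]},
    {"xyz":[-0.002,-0.055,0],"rotation":[0,0,-0.078]},
    {"xyz":[-0.002,-0.055,0],"rotation":[0,0,-0.078]},
    {"xyz":[-0.002,-0.055,0],"rotation":[0,0,-0.078]},
    {"xyz":[-0.002,-0.055,0],"rotation":[0,0,-0.078]},
    {"xyz":[0,0,0],"rotation":[0,0,0]},
  ],
)

```text
t: 11.0
ee_pos: [0.4851, 0.0862, 0.1151]
eef_rot: [-0.162, 3.135, 0.003]
contact_force: [-5.2, 5.8, 10.5]
gripper_width: 0.0144
grasp_force: 68.8
```

```bash
cat > chk.py <<'E'
from h import *
s=robot.get_state();P,M,y=tool(s);print(P,y,s["contact_force"],s["gripper_width"],s["grasp_force"],s["t"])
v=P[:2]-[.5743,.095];a=np.arctan2(v[1],v[0])%6.283;F=s["contact_force"]
print("r,ang",np.hypot(*v),a,"Ftan",-F[0]*np.sin(a)+F[1]*np.cos(a),"Frad",F[0]*np.cos(a)+F[1]*np.sin(a))
for n in("top","side","wrist"):
    p=capture(n); cv2.imwrite(f"pics/last_{n}.png",p["frame"])
    for th in["lever_post","gate_tab"]:
        for r in finder.tip_of(th,p)[:1]:
            w=W(p,r["location"]);print(n,th,round(r["conf"],2),w.round(4),(np.arctan2(w[1]-.095,w[0]-.5743)%6.283).round(3))
E
python3 chk.py
```

```text
[0.48509978 0.08616681 0.11508045] -3.0383784056804894 [-5.22372646  5.78944014 10.54385776] 0.014415457522942062 68.79870414733887 11.0
r,ang 0.08963651144813141 3.240112093340497 Ftan -6.275172965534407 Frad 4.628945836026792
top gate_tab 0.92 [ 0.5226 -0.0519  0.0828] 4.374
side lever_post 0.73 [0.4823 0.0844 0.1288] 3.256
side gate_tab 0.74 [ 0.5268 -0.0502  0.0817] 4.396
wrist lever_post 0.93 [0.4829 0.084  0.1267] 3.261
wrist gate_tab 0.88 [ 0.5267 -0.0542  0.0797] 4.403
```

>>> step_arm(
  targets=[
    {"xyz":[-0.001,-0.037,0],"rotation":[0,0,-0.052]},
    {"xyz":[-0.001,-0.037,0],"rotation":[0,0,-0.052]},
    {"xyz":[-0.001,-0.037,0],"rotation":[0,0,-0.052]},
    {"xyz":[-0.001,-0.037,0],"rotation":[0,0,-0.052]},
    {"xyz":[-0.001,-0.037,0],"rotation":[0,0,-0.052]},
    {"xyz":[-0.001,-0.037,0],"rotation":[0,0,-0.052]},
    {"xyz":[0,0,0],"rotation":[0,0,0]},
    {"xyz":[0,0,0],"rotation":[0,0,0]},
  ],
)

```text
t: 12.25
ee_pos: [0.49, 0.0651, 0.1151]
eef_rot: [-0.541, 3.093, 0.003]
contact_force: [-5.7, 6.7, 12.7]
gripper_width: 0.0143
grasp_force: 69.0
```

```bash
python3 chk.py; python3 -c "
import cv2
f=cv2.imread('pics/last_wrist.png');cv2.imwrite('pics/w5.png',f)"
```

```text
[0.48996162 0.0650522  0.11508171] -2.7950275878507775 [-5.68940706  6.72416561 12.71995136] 0.01427714368739775 69.03671622276306 12.25
r,ang 0.08949767154142067 3.482610334823591 Ftan -8.239754532515411 Frad 3.1129087789630816
top gate_tab 0.69 [ 0.4207 -0.3246  0.0014] 4.361
side lever_post 0.51 [0.4869 0.0626 0.1267] 3.497
side gate_tab 0.68 [ 0.5278 -0.0502  0.0807] 4.403
wrist lever_post 0.71 [0.4884 0.0626 0.129 ] 3.502
wrist gate_tab 0.6 [ 0.5257 -0.0502  0.0823] 4.389
```

View pics/w5.png

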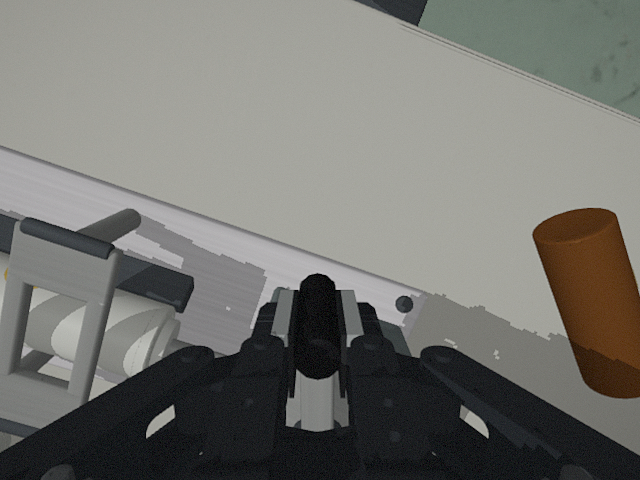

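The picture shows the post held at column 318, the gate level at about (70,290) and the tube under it. The lever angle of 3.483 rad matches notch 4 (3.485), and the 8.2 N push is what the spring should give there.

```bash
python3 -c "
from workcell import job_done
print(job_done())"
```

```text
the job is handed in; nothing more can be done
None
```

The job is handed in at about 12.6 s: the gate is fully down on its stop, and the arm is still holding the lever in the fourth click, with the lever angle (3.483 rad against 3.485 for notch 4) and the 8.2 N push both matching; the bystanders were never touched.

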